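# Clamp the nose piece for gluing

### The job

Two alike quick clamps stand open on the workbench. Press down the lever of the clamp in which the black horned nose piece lies until its catch snaps over and holds the lever down, then let go. Leave the lever of the other clamp, the one with the sanding block, up, and do not shift the nose piece off its bed.

Things in the scene. Friction and masses are not known exactly. Their poses are not given: they have to be found in the camera images.
- nose_paddle (a point): Mid top face of the wooden paddle (42 along arm x 29 x 14 mm) at the free end of the arm to press; it overhangs the board towards the robot. Top face 164 mm above the bench when open, 81 at the stop. x: along arm to the hinge, z: up out of the paddle. Hinge: level, 75 mm above the bench, 205 mm along x and 10 mm under it. A steel catch stands beside the arm 70 mm along x: press clear of it.
- nose_lever (a joint): Lever to press, rad. 0: sprung open, arm 0.40 above level; grows as the paddle goes down; 0.42: hard stop. Its spring takes 3 N at the paddle when open, 7 to 12 N near the bottom. Past about 0.40 a sprung catch snaps over a pin on the arm; let go, it rises to 0.385 and stays. Let go sooner, it springs back to 0. The arm's sprung rubber foot comes down on the nose piece near the end.
- nose_piece: Glossy black cast horned nose piece, 69 x 96 x 39 mm, loose, on the cork bed (15 mm above the bench) of the clamp to press, 96 mm side along the arm. Origin: centre of its underside. Not to be handled. The clamp: plywood board 210 x 80 x 12 mm fixed to the bench, steel hinge at the rear, 20 mm wide aluminium arm over the bed.
- block_lever (a joint): Lever of the other clamp, alike in every part, with a yellowish sanding block (62 x 96 x 28 mm) on its bed; rad, 0 = sprung open, where it is to stay. The clamps stand side by side about 0.2 m apart, paddles towards the robot, and may have changed places.

How it is judged:
At the end, for the whole second after the job is handed in: The lever over the nose piece stays down by itself, held by its catch (above 0.36 rad); the other lever is up (below 0.1 rad); the nose piece lies within 20 mm of where it was (value of joint nose_lever above 0.36 rad and value of joint block_lever below 0.1 rad and distance of nose_piece from where it was at the start of the episode below 0.02 m); the robot touches nothing.
It fails at once if the lever of the clamp with the sanding block is pressed down (0.2 rad or more) (value of joint block_lever above 0.2 rad).
It fails at once if the nose piece is pushed more than 30 mm from where it lay (distance of nose_piece from where it was at the start of the episode above 0.03 m).
It also fails if it takes over 27 s, if anything falls off the work surface, if the arm or the gripper's body presses on something with over 40 N, if the wrist force passes 120 N, or if a joint passes its speed limit or range.

### The arm

A 7-joint arm with a two-finger parallel gripper is mounted at the origin on a cart in front of the work surface, level with it; the furniture and walls round the work are solid. World frame = base frame: x ahead of the robot, y to its left, z up, the work surface at z = 0. Lengths are in m, angles in rad, forces in N, time in s.
With the tool pointing down it reaches from about 0.4 to 0.9 m from the base axis. Payload 5.5 kg.
Tool frame: the origin (TCP) lies midway between the tips of the shut fingers; the grasp point (between the pads) lies 19 mm behind it; z points along the fingers, y is the line along which they close (so a half turn about z gives the same grasp; the last joint's range is limited). The gripper opens to 85 mm and grips with 20 to 120 N. Pads are 22 mm wide; open, the fingers measure 114 mm over their backs; the gripper's body (76 mm by 85 mm) begins 54 mm behind the grasp point. The pads swing forward as they close: fully open they stand 13 mm farther back than shut.
Start: joints at [-1.037, 0.501, -0.427, 1.55, 0.221, 1.138, -0.21], TCP at [0.174, 0.626, 0.231] pointing down, gripper open.
Joint ranges: [-2.88, 2.88], [-0.31, 2.03], [-1.54, 1.56], [0.2, 2.42], [-1.41, 4.55], [0.19, 2.02], [-2.57, 2.57]. Speed limits (rad/s): [2.57, 2.57, 3.14, 3.14, 3.14, 3.14, 3.14].

### API

Orientations are given as a unit quaternion [x, y, z, w].
In Python, from workcell import ctrl, sensors, optics, workorder gives the robot as it stands. Calls block until the motion is done:
- ctrl.goto(position, orientation): joint-space move of the TCP to a pose.
- ctrl.move_l(position, orientation=None, rate=0.15): straight line of the TCP; orientation=None keeps the orientation; rate is the mean speed in m/s.
- ctrl.movej(angles): joint-space move.
- ctrl.grip(opening): opening from 0.0 (shut) to 1.0 (fully open); the grip force is fixed at half the most; returns when the fingers have stopped.
- ctrl.pause(seconds).
- ctrl.ik(position, orientation): joint angles nearest the present ones, or None.
- sensors.observe(): the state.
- optics.camera(name): name is "scene" or "side" or "wrist"; returns (picture, depth): 400x640x3 uint8, red, green, blue; 400x640 float32, m along the optical axis (not along the pixel's ray), 0 where there is no reading.
- optics.get_calibration(name): a dict with "mtx" (3x3 intrinsics, pixels), "extrinsics" (4x4, takes a point from camera to world coordinates). Camera axes: x right, y down, z forward; pixel columns grow to the right and rows downward; lengths in m; the calibration is good to about 2 mm. A picture is of the moment at which its call begins: read the wrist's pose just before it. get_calibration takes no time and is no camera call; for the wrist camera it gives the pose at the moment of the call.
A pose or a line that the arm cannot do raises ctrl.Unreachable and nothing moves.
- workorder.close_job(): hands the job in; it is judged then, once.
The state is a dict: "time_s": time; "joints": joint angles; "dq": joint speeds; "tau": joint torques, N m; "position": TCP position; "ee_rot": TCP orientation; "ft_force": force on the tool from outside, world axes, zero at the start; "torque": the same for the moment, N m; "opening": opening from 0.0 (shut) to 1.0 (fully open); "grip_force": force on a finger pad.
Only numpy, scipy, OpenCV 4.12 (cv2) and the standard library are available. Lean on these libraries where they do the work, as an engineer would, in place of code of your own. Each camera call takes 0.05 s, during which the arm holds its last target. There are 200 camera calls.

## Working session

There is one attempt and no reset: what is moved stays moved. The work goes in short steps, each a Python script; the robot and the scene stay as the last script left them, time stands still between calls to the robot, and variables do not carry over. Pictures are saved under pics/ and viewed, at most 10 in all, crops included, and the job is handed in when it is done.

```bash
mkdir -p pics
python3 - <<'E'
from workcell import ctrl,sensors,optics
import cv2,numpy as np
for n in("scene","side"):
    p,d=optics.camera(n); c=optics.get_calibration(n)
    np.savez(n,p=p,d=d,K=c["mtx"],T=c["extrinsics"]); cv2.imwrite(f"pics/{n}0.png",p[:,:,::-1])
    print(n,np.round(c["extrinsics"],3).tolist(),(d>0).mean())
s=sensors.observe();print(s["time_s"],s["position"],s["ee_rot"])
E
```

```text
scene [[0.892, -0.23, 0.389, 0.21], [-0.452, -0.469, 0.759, -0.405], [0.008, -0.853, -0.522, 0.597], [0.0, 0.0, 0.0, 1.0]] 0.99625390625
side [[0.997, -0.022, 0.067, 0.486], [-0.071, -0.381, 0.922, -0.522], [0.006, -0.924, -0.381, 0.465], [0.0, 0.0, 0.0, 1.0]] 0.95408984375
0.1 [0.1737723  0.62571263 0.23036077] [ 1.34961001e-01  9.90850536e-01 -8.53708453e-04 -1.23887462e-04]
```

View pics/scene0.png

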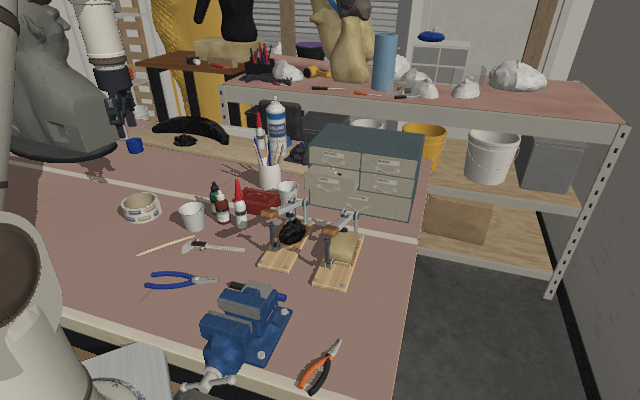

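View pics/side0.png

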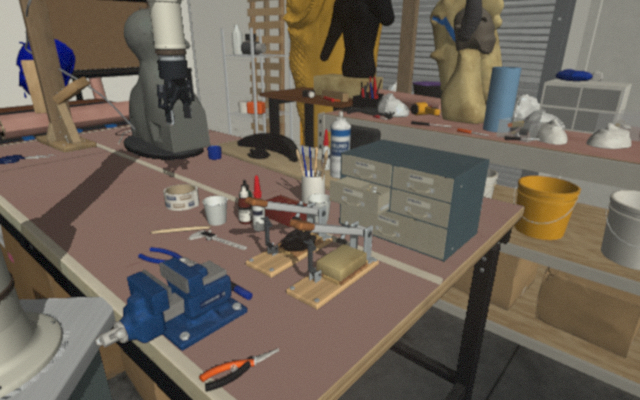

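The nose piece (black, scene px ~(292,233)) lies in the left clamp, with its paddle near (272,213). The block clamp is to the right, with its paddle near (330,230). Next I'll measure the paddles from depth and colour.

Run:
```python
import cv2,numpy as np
for n,(u0,v0,u1,v1) in(("scene",(245,185,375,295)),("side",(225,180,385,310))):
    f=np.load(n+".npz");p,d,K,T=[f[k] for k in"pdKT"]
    v,u=np.mgrid[:400,:640]
    P=np.stack([(u-K[0,2])/K[0,0]*d,(v-K[1,2])/K[1,1]*d,d,np.ones_like(d)],-1)@T.T
    h=cv2.cvtColor(p,cv2.COLOR_RGB2HSV)
    m=(h[...,0]<16)&(h[...,1]>120)&(h[...,2]>60)&(P[...,2]>.12)&(P[...,2]<.2)&(d>0)
    m[:v0]=0;m[v1:]=0;m[:,:u0]=0;m[:,u1:]=0
    k,l,s,c=cv2.connectedComponentsWithStats(m.astype(np.uint8))
    for i in range(1,k):
        if s[i,4]>15:
            q=P[l==i][:,:3];print(n,s[i],c[i].round(),"med",np.median(q,0).round(3),"min",q.min(0).round(3),"max",q.max(0).round(3))
            t=q[q[:,2]>np.percentile(q[:,2],60)]
    # aluminium arm/hinge: grey high points
    g=(h[...,1]<60)&(h[...,2]>100)&(P[...,2]>.06)&(P[...,2]<.2)&(d>0)&(P[...,0]<1.0)
    g[:v0]=0;g[v1:]=0;g[:,:u0]=0;g[:,u1:]=0
    k,l,s,c=cv2.connectedComponentsWithStats(g.astype(np.uint8))
    for i in range(1,k):
        if s[i,4]>25:
            q=P[l==i][:,:3];print(n,"grey",s[i],np.median(q,0).round(3),q.min(0).round(3),q.max(0).round(3))
    # board: low wood
    b=(P[...,2]>.006)&(P[...,2]<.016)&(h[...,0]>12)&(h[...,0]<28)&(h[...,2]>130)
    b[:v0]=0;b[v1:]=0;b[:,:u0]=0;b[:,u1:]=0
    k,l,s,c=cv2.connectedComponentsWithStats(b.astype(np.uint8))
    for i in range(1,k):
        if s[i,4]>60:
            q=P[l==i][:,:2].astype(np.float32);print(n,"board",s[i],cv2.minAreaRect(q))
    cv2.imwrite(f"pics/{n}c.png",cv2.resize(p[v0:v1,u0:u1,::-1],None,fx=4.5,fy=4.5,interpolation=cv2.INTER_CUBIC))
```

```text
scene [261 209  17  10 123] [269. 213.] med [0.404 0.221 0.167] min [0.388 0.21  0.155] max [0.426 0.244 0.173]
scene [322 225  17  11 140] [330. 230.] med [0.49  0.111 0.167] min [0.475 0.099 0.154] max [0.514 0.135 0.173]
scene grey [304 185  71  14 540] [0.653 0.345 0.096] [0.573 0.312 0.06 ] [0.74  0.421 0.121]
scene grey [359 185  16   7  92] [0.726 0.328 0.094] [0.709 0.313 0.081] [0.739 0.351 0.106]
scene grey [270 194  33  22 248] [0.485 0.307 0.117] [0.423 0.242 0.067] [0.543 0.393 0.16 ]
scene grey [304 196   4  15  39] [0.545 0.351 0.083] [0.541 0.343 0.06 ] [0.558 0.367 0.092]
scene grey [326 207  28  24 227] [0.569 0.192 0.12 ] [0.514 0.123 0.071] [0.635 0.276 0.154]
scene grey [355 209   4  16  43] [0.633 0.237 0.082] [0.629 0.233 0.06 ] [0.649 0.251 0.093]
scene grey [245 279  28  16 240] [0.34  0.107 0.086] [0.314 0.084 0.077] [0.362 0.136 0.088]
scene board [312 235  53  58 889] ((0.5639739632606506, 0.18993917107582092), (0.20961010456085205, 0.0786035880446434), 46.41147232055664)
scene board [258 247  40  26 645] ((0.43036729097366333, 0.25393059849739075), (0.077
[... 346 characters left out ...]
 [0.478 0.097 0.151] max [0.518 0.134 0.174]
side grey [302 180  23   8 148] [0.54  0.588 0.07 ] [0.509 0.58  0.06 ] [0.574 0.611 0.082]
side grey [ 253  180  132   41 2214] [0.619 0.362 0.106] [0.382 0.233 0.06 ] [0.729 0.534 0.155]
side grey [239 186   9  12  76] [0.354 0.475 0.088] [0.335 0.228 0.065] [0.391 0.537 0.172]
side grey [311 220  62  23 616] [0.587 0.208 0.105] [0.514 0.124 0.06 ] [0.651 0.281 0.153]
side board [246 252  47  24 673] ((0.4309316873550415, 0.25445035099983215), (0.07544256001710892, 0.08127561956644058), 46.7196159362793)
side board [ 286  259   93   49 1216] ((0.5671678781509399, 0.19049003720283508), (0.21254552900791168, 0.08074331283569336), 45.2765007019043)
```

View pics/scenec.png

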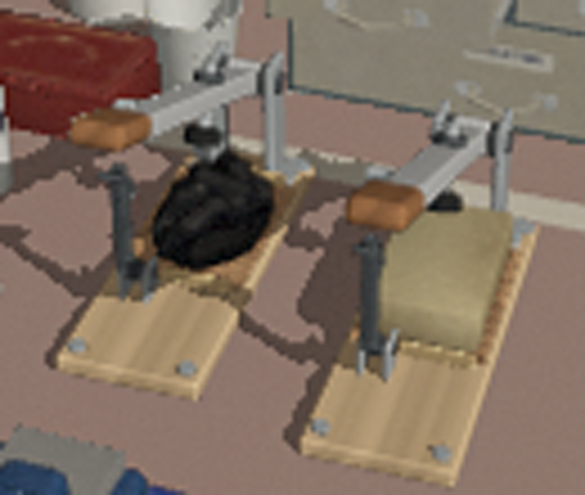

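View pics/sidec.png

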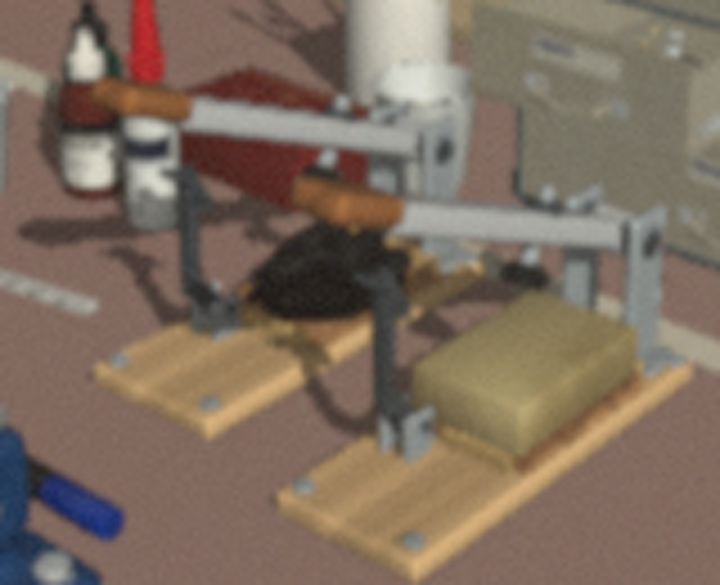

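The pictures show the nose clamp on the left at yaw ≈46°. Its paddle mid is at about (0.407, 0.225), and the catch stands well beyond it towards the hinge. I'll check IK and corridor height, then move above the paddle with the gripper shut.

```bash
cat > h.py <<'E'
import numpy as np
from scipy.spatial.transform import Rotation as R
A=np.deg2rad(46); D=np.array([np.cos(A),np.sin(A),0]); PM=np.array([.407,.2255,.164]); H=PM+.185*D; H[2]=.075
def pad(q,off=0): # paddle top point at lever value q
    e=.40-q; x=np.cos(e)*D+[0,0,-np.sin(e)]; z=np.sin(e)*D+[0,0,np.cos(e)]
    return H-(.205-off)*x+.010*z
def quat(yaw): return (R.from_euler('z',yaw)*R.from_euler('x',np.pi)).as_quat()
E
python3 - <<'E'
from h import *
from workcell import ctrl,sensors,optics
for n in("scene","side"):
    f=np.load(n+".npz");d,K,T=[f[k] for k in"dKT"];v,u=np.mgrid[:400,:640]
    P=(np.stack([(u-K[0,2])/K[0,0]*d,(v-K[1,2])/K[1,1]*d,d,np.ones_like(d)],-1)@T.T)[d>0]
    for r in((.2,.5,.15,.5),):
        m=(P[:,0]>r[0])&(P[:,0]<r[1])&(P[:,1]>r[2])&(P[:,1]<r[3])&(P[:,2]<.4);print(n,np.percentile(P[m,2],[99,100]))
print(pad(0),pad(.42))
q0=np.array(sensors.observe()["joints"])
best=None
for k in range(4):
    yq=quat(A+k*np.pi/2); a=ctrl.ik(pad(0)+[0,0,.14],yq); b=ctrl.ik(pad(.42),yq)
    if a is None or b is None: print(k,None);continue
    c=np.abs(np.array(a)-q0).max(); print(k,np.round(a,2),np.round(b,2))
    if best is None or c<best[0]: best=(c,k)
k=best[1];print("use",k)
p=sensors.observe()["position"]; Q=quat(A+k*np.pi/2)
ctrl.move_l([p[0],p[1],.32]); ctrl.goto(pad(0)+[0,0,.14],Q); ctrl.grip(0.0); ctrl.move_l(pad(0)+[0,0,.03])
s=sensors.observe();print(s["time_s"],s["position"],s["ft_force"],s["opening"]);open("k","w").write(str(k))
import cv2
p,_=optics.camera("scene");q,_=optics.camera("side")
cv2.imwrite("pics/a.png",np.vstack([cv2.resize(p[130:290,200:400,::-1],None,fx=1.8,fy=1.8),cv2.resize(q[130:290,180:380,::-1],None,fx=1.8,fy=1.8)]))
E
```

```text
scene [0.16129144 0.17337891]
side [0.16402799 0.17302858]
[0.40705327 0.22555516 0.16404137] [0.39299639 0.21099884 0.08089827]
0 [-0.6   0.06  0.04  1.92 -0.    1.16 -1.33] [-0.61  0.34  0.07  2.18 -0.04  0.62 -1.28]
1 [-0.37  0.07 -0.2   1.91  0.02  1.16  0.22] [-0.39  0.35 -0.18  2.17  0.11  0.63  0.15]
2 [-0.18  0.08 -0.41  1.9   0.04  1.16  1.78] [-0.14  0.38 -0.47  2.16  0.28  0.65  1.56]
3 [-1.85  0.3   1.52  1.94 -0.32  1.2  -2.54] [-1.55  0.87  1.36  2.2  -1.05  1.03 -1.91]
use 1
4.1833 [0.40758994 0.22591421 0.19472212] [ 0.33962997 -0.55651942 -0.35768037] 0.0004201787957908453
```

View pics/a.png

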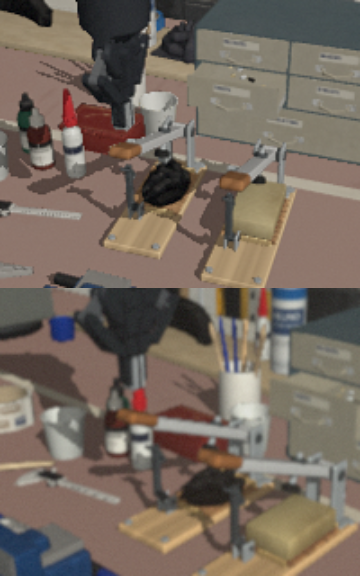

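Both views show the shut fingertips centred about 30 mm above the correct paddle (scene (122,128) over (124,150)). Next I'll press along the arc with force checks.

Run:
```python
from h import *
from workcell import ctrl,sensors,optics
import cv2
def F(): return np.array(sensors.observe()["ft_force"])
f0=F()
ctrl.move_l(pad(0)+[0,0,.004],rate=.1)
for q in list(np.arange(.03,.37,.055))+[.38,.395,.405,.413,.42,.427,.434]:
    ctrl.move_l(pad(q),rate=.06); f=F()-f0; s=sensors.observe()
    print(round(q,3),s["position"].round(4) if hasattr(s["position"],"round") else s["position"],f.round(1),round(s["time_s"],2))
    if abs(f[2])>35 or np.hypot(f[0],f[1])>25 or s["time_s"]>18: break
ctrl.pause(.2)
p=np.array(sensors.observe()["position"]); ctrl.move_l(p+[0,0,.02],rate=.08);print(F()-f0)
ctrl.move_l(p+[0,0,.15],rate=.15)
a,d=optics.camera("scene");b,_=optics.camera("side");print(sensors.observe()["time_s"],F()-f0)
cv2.imwrite("pics/b.png",np.vstack([cv2.resize(a[130:290,200:400,::-1],None,fx=1.8,fy=1.8),cv2.resize(b[130:290,180:380,::-1],None,fx=1.8,fy=1.8)]))
```

```text
0.03 [0.4056 0.2239 0.1588] [1.5 0.5 1.7] 5.01
0.085 [0.4023 0.2206 0.1481] [0.9 0.3 2.4] 5.35
0.14 [0.3997 0.2179 0.1374] [1.3 0.4 2.9] 5.69
0.195 [0.3976 0.2158 0.1267] [1.2 0.2 3.3] 6.03
0.25 [0.3958 0.2139 0.1157] [1.  1.  3.3] 6.38
0.305 [0.3947 0.2126 0.1048] [0.8 0.  4.4] 6.72
0.36 [0.3937 0.2117 0.0935] [ 0.6 -0.   3.2] 7.06
0.38 [0.3935 0.2114 0.0894] [1.6 1.1 3.6] 7.31
0.395 [0.3934 0.2113 0.0864] [0.7 0.1 5.2] 7.56
0.405 [0.3933 0.2112 0.0844] [1.1 0.1 6. ] 7.81
0.413 [0.3932 0.2111 0.0828] [0.3 1.  5.1] 8.06
0.42 [0.3932 0.2111 0.0814] [ 0.1 -0.3  5.8] 8.31
0.427 [0.3932 0.2111 0.0804] [-1.  -0.2 10.3] 8.56
0.434 [0.3933 0.2111 0.0796] [-3.2 -1.4 20.5] 8.81
[-0.23551761 -0.8956354  -0.18639562]
10.5417 [-0.84920868 -1.01973579 -1.81105522]
```

View pics/b.png

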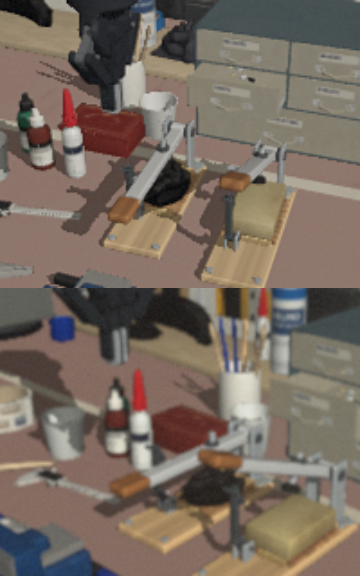

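The nose lever is down and held with the gripper away (paddle at scene (125,208)). The block lever is still up, the nose piece is in place, and the robot is clear.

```bash
python3 -c "
from workcell import workorder
print(workorder.close_job())"
```

```text
the job is handed in; nothing more can be done
None
```

The nose-piece clamp's lever is latched down, the sanding-block lever was left up, the nose piece looks unmoved in the camera views, and the job was handed in with the robot clear at about 10.5 s; no verdict was returned.

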